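# Pin the sprung press arm open and take out the glued block

## Task

The glue has set on the maple block in the sloping gluing stand. By its stay, draw the sprung press arm back off the block and drop the stay's inner hole (the one nearest the arm) over the stand's peg so that the arm stays pinned wide open; then lift the block out and lay it flat on the workbench beside the stand. Leave the glue bottle, the varnish jar and the sanding block where they are.

Things in the scene. Friction and masses are not known exactly. Their poses are not given: they have to be found in the camera images.
- stand: Fixed sloping wooden gluing stand; origin under its base (205 x 290 mm) on the bench, z up, x away from the robot, y left. Its board (220 up-slope x 300 mm) slopes 30 deg down to the robot, its face's middle 85 mm above the origin. 'Board frame' (mm): that middle as origin, u up the slope, y left, n square off the board (leans 30 deg to the robot). Peg at u -2.5 y 64.5
- pivot_foot (a point): Foot, on the board's face, of the press arm's pivot: u 70 y -40; nut up to n 39. The arm is a dark flat steel bar 18 mm wide, n 17.5 to 22.5, pointing straight down-slope at joint 0. 100 mm from the pivot: a cork-faced wooden shoe, 28 mm wide, that presses the block's left end, and a steel lip that overhangs the block's top by 20 mm, so that it cannot be lifted out
- press_arm (a joint): Swing of the press arm, rad, about the board's normal. 0: shoe on the block; grows as it swings left, off the block; stop at 0.85. A coil spring always drives it shut: 0.34 Nm at 0, 0.64 Nm at 0.55 (4 to 8 N along the stay). With the inner hole on the peg it reads 0.50 to 0.55, with the middle hole about 0.3, with the outer hole about 0.1
- stay_swivel (a joint): Sideways swing of the stay, rad, about an axis square to the board on the arm's centre line, 85 mm from the arm's pivot. 0: stay square to the arm, to its left; grows as its free end swings down-slope. In the board's plane the stay points to +y, turned down-slope by (stay_swivel - press_arm). Stiff: stays as left
- stay: Flat steel bar 22 mm wide, 5 thick, with three 11 mm holes. Origin: on its hinge pin, mid-thickness, n 28.5, on the swivel's axis; x along it to the free end, z off its flat face, y across. Holes at x 60 (inner), 78, 96; bar ends at x 108, then the thumb tab. The free end can be lifted about the pin by up to 0.7 rad; by its weight it drops back to lie parallel to the board
- thumb_tab (a point): Grip point on the upright steel thumb tab at the stay's free end: tab 24 mm along the stay (centre x 119), 10 mm thick across it (stay y), from 2.5 mm below to 39.5 mm above the stay's mid-plane; the point is 24 mm above the mid-plane. Axes as the stay's
- inner_hole (a point): Centre of the stay's inner hole (11 mm), the one nearest the arm, mid-thickness. Axes as the stay's
- peg_seat (a point): Point on the peg's axis, n 28.5, where the centre of the seated hole comes (up to 2 mm aside, as hole and peg have play). The peg stands square to the board: collar of 16 mm diameter up to n 26, then a round-tipped steel pin of 7 mm up to n 40
- nest (a point): Where the underside centre of the block lies: u -30 y -79 on the board's face. Three steel dowels, 8 mm thick, 13 mm high, locate it: two against its lower long side (u -51, y -105 and y -53: 44 mm free between them for a finger) and one against its right end (u -30 y -113)
- block: Glued maple block, 60 x 34 x 16 mm, about 30 g, loose in the nest, its 60 mm length across the slope. (The bench is bare wood at z 0, the green felt on it 3 mm thick.) Origin: centre of its broad underside; x along the 60 mm, y along the 34 mm, z out of its upper broad face
- glue_bottle: White glue bottle with orange nozzle, 150 mm high, standing behind the stand; a bystander. Origin under its middle
- jar_varnish: Glass jar with red lid, 56 mm diameter, 74 mm high, behind the stand; a bystander. Origin under its middle
- sanding_block: Brown sanding block 47 x 86 x 28 mm, left of the stand; a bystander. Origin under its middle
There are look-alikes about, which are no part of the job. Leave any black or red look-alike of the block alone.

How it is judged:
On the way, in this order (a step that is already met when the one before it is completed fails the run):
1. the stay's inner hole hangs on the peg, let go, and holds the press arm open, the block still in its nest (distance between inner_hole and peg_seat below 0.005 m and value of joint press_arm above 0.46 rad and contact force between the fingers and stay below 0.3 N and distance of block from where it was at the start of the episode below 0.015 m), for 0.2 s.
2. the block is lifted out of its nest (distance of block from where it was at the start of the episode above 0.04 m), for 0.1 s.
At the end, for the whole second after the job is handed in: The stay's inner hole hangs on the peg (its centre within 5 mm of the seat point), the press arm is held open by more than 0.46 rad, and the maple block rests flat on the bench top or its felt (upper face up, underside between 4 mm below and 7 mm above z = 0, within 0.1 rad of level), at rest (distance between inner_hole and peg_seat below 0.005 m and value of joint press_arm above 0.46 rad and height (world z) of block between -0.004 and 0.007 m and angle between block's own z axis and vertical below 0.1 rad and linear speed of block below 0.02 m/s and velocity of joint press_arm below 0.05 rad/s); the robot touches nothing.
It fails at once if the block is dropped from more than about 25 mm or thrown (linear speed of block above 0.7 m/s and contact force between the fingers and block below 0.05 N).
It fails at once if a bystander is moved by more than 30 mm (distance of any of glue_bottle, jar_varnish, sanding_block from where it was at the start of the episode above 0.03 m).
It also fails if it takes over 48 s, if anything falls off the work surface, if the arm or the gripper's body presses on something with over 40 N, if the wrist force passes 120 N, or if a joint passes its speed limit or range.

## Robot

A 7-joint arm with a two-finger parallel gripper is mounted at the origin on a cart in front of the work surface, level with it; the furniture and walls round the work are solid. World frame = base frame: x ahead of the robot, y to its left, z up, the work surface at z = 0. Lengths are in m, angles in rad, forces in N, time in s.
With the tool pointing down it reaches from about 0.4 to 0.9 m from the base axis. Payload 5.5 kg.
Tool frame: the origin (TCP) lies midway between the tips of the shut fingers; the grasp point (between the pads) lies 19 mm behind it (manip.grip_depth is the distance from the TCP to the grasp point, in m); z points along the fingers, y is the line along which they close (so a half turn about z gives the same grasp; the last joint's range is limited). The gripper opens to 92 mm and grips with 3 to 60 N. Pads are 19 mm wide; open, the fingers measure 130 mm over their backs; the gripper's body (75 mm by 190 mm) begins 47 mm behind the grasp point.
Start: joints at [-1.008, 0.501, -0.427, 1.55, 0.221, 1.138, -0.21], TCP at [0.192, 0.621, 0.227] pointing down, gripper open.
Joint ranges: [-2.88, 2.88], [-0.31, 2.03], [-1.54, 1.56], [0.2, 2.42], [-1.41, 4.55], [0.19, 2.02], [-2.57, 2.57]. Speed limits (rad/s): [2.57, 2.57, 3.14, 3.14, 3.14, 3.14, 3.14].

## Interface

Orientations are given as a unit quaternion [x, y, z, w].
In Python, from bench import manip, effector, viewer gives the robot as it stands. Calls block until the motion is done:
- manip.move_pose(position, orientation): joint-space move of the TCP to a pose.
- manip.servo_line(position, ori=None, vel=0.15): straight line of the TCP; ori=None keeps the orientation; vel is the mean speed in m/s.
- manip.movej(angles): joint-space move.
- effector.open_jaws() and effector.close(f_grip=None): open the fingers fully, or close them until they stop; f_grip is the grip in N (None keeps the last).
- manip.sleep(seconds).
- manip.solve_ik(position, orientation): joint angles nearest the present ones, or None.
- viewer.get_image(name): name is "side" or "top"; returns the picture (384x512x3 uint8, red, green, blue); there is no depth.
- viewer.get_calibration(name): a dict with "vfov" (degrees; the focal length in pixels is half the picture's height over the tangent of half this angle, whatever the lens; pixels are square), "cx", "cy" (the principal point, pixels), "eye" and "attitude" of the camera in the world. Camera axes: x right, y down, z forward; pixel columns grow to the right and rows downward; lengths in m; the calibration is good to about 2 mm. A picture is of the moment at which its call begins. get_calibration takes no time and is no camera call.
A pose or a line that the arm cannot do raises manip.PlanningError and nothing moves.
- manip.hand_in(): hands the job in; it is judged then, once.
Readings, each from a call of its own:
- manip.current_clock(): time.
- manip.current_q(): joint angles.
- manip.current_joint_velocities(): joint speeds.
- manip.current_tau(): joint torques, N m.
- manip.current_tool_pos(): TCP position.
- manip.current_tcp_rot(): TCP orientation.
- manip.current_force(): force on the tool from outside, world axes, zero at the start.
- manip.current_wrist_torque(): the same for the moment, N m.
- manip.current_finger_gap(): finger opening in m.
- manip.current_gripper_force(): force on a finger pad.
Only numpy, scipy, OpenCV 4.12 (cv2) and the standard library are available. Lean on these libraries where they do the work, as an engineer would, in place of code of your own. Each camera call takes 0.05 s, during which the arm holds its last target. There are 200 camera calls.

## Working session

There is one attempt and no reset: what is moved stays moved. The work goes in short steps, each a Python script; the robot and the scene stay as the last script left them, time stands still between calls to the robot, and variables do not carry over. Pictures are saved under pics/ and viewed, at most 10 in all, crops included, and the job is handed in when it is done.

```bash
mkdir -p pics; ls; python3 - <<'E'
from bench import manip, effector, viewer
import cv2
for n in("side","top"):
    im=viewer.get_image(n); cv2.imwrite(f"pics/{n}0.png",cv2.resize(im[:,:,::-1],(800,600),interpolation=cv2.INTER_CUBIC))
    cv2.imwrite(f"pics/raw_{n}0.png",im[:,:,::-1])
    print(n,viewer.get_calibration(n))
print(manip.current_clock(),manip.current_tcp_rot(),manip.current_finger_gap())
E
```

```text
pics
side {'vfov': 47.78575199049983, 'cx': 259.04369256487246, 'cy': 189.97827162051837, 'eye': array([ 0.33596792, -0.51689658,  0.77017742]), 'attitude': array([ 0.89715414, -0.18942325,  0.07862224, -0.39121839])}
top {'vfov': 46.43639357298143, 'cx': 259.46544541224586, 'cy': 192.12425281274062, 'eye': array([0.42841988, 0.14036902, 1.13878943]), 'attitude': array([ 0.70671525, -0.7016874 ,  0.06756759, -0.06019111])}
0.1 [ 1.49312090e-01  9.88789732e-01 -8.60730964e-04 -1.53964595e-04] 0.09170394280555835
```

View pics/side0.png

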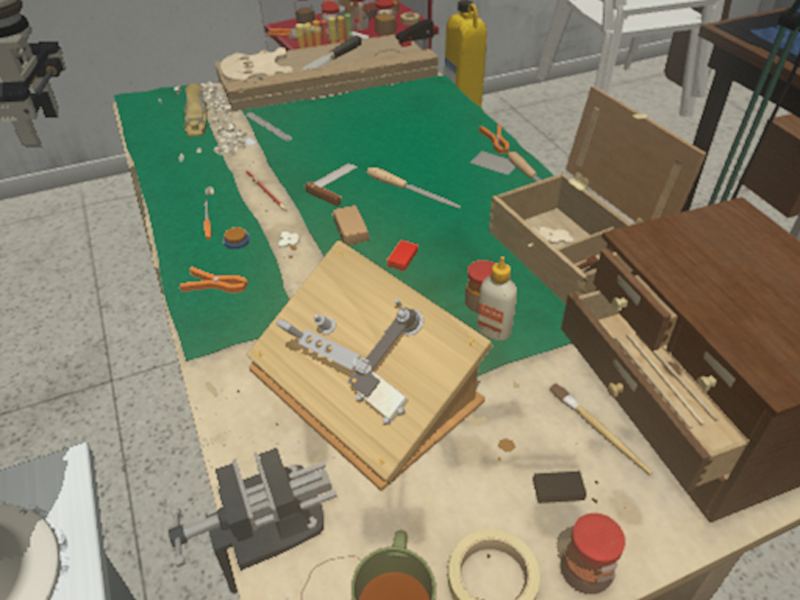

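View pics/top0.png

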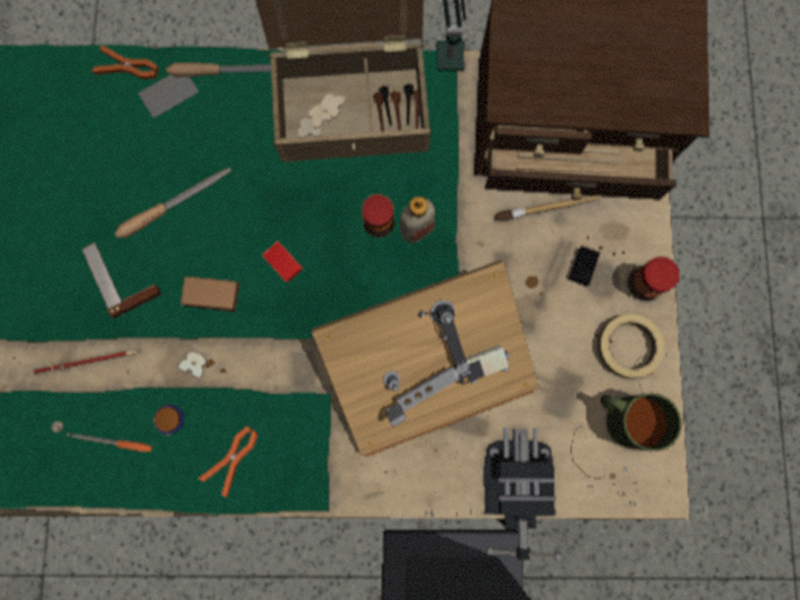

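The scene shows the stand in the top view at about (425,360) and in the side view at (370,360). The pale maple block sits under the lip at top (490,360) and side (385,400). The look-alikes are the red block at top (282,260) and the black block at top (585,265). The pale one in the stand's nest fits the description. I'll confirm with enlarged crops.

```bash
python3 - <<'E'
import cv2
for n,(x,y,w,h) in {"side":(155,150,164,164),"top":(195,160,156,136)}.items():
    im=cv2.imread(f"pics/raw_{n}0.png"); s=min(800/w,600/h); s=int(s*2)/2; print(n,s)
    cv2.imwrite(f"pics/crop_{n}.png",cv2.resize(im[y:y+h,x:x+w],None,fx=s,fy=s,interpolation=cv2.INTER_CUBIC))
E
```

```text
side 3.5
top 4.0
```

View pics/crop_side.png

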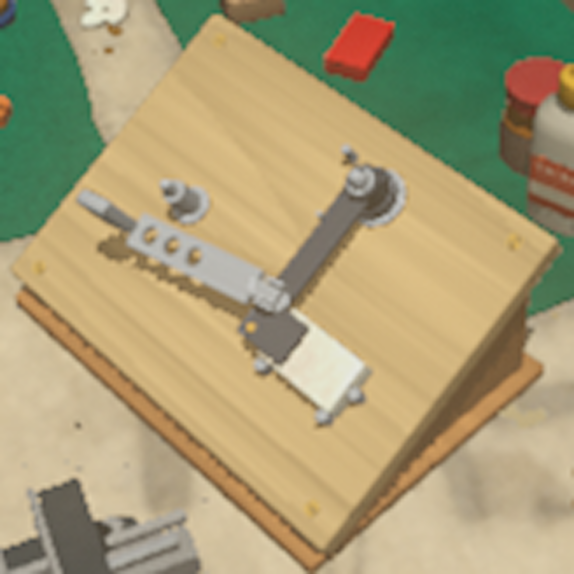

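View pics/crop_top.png

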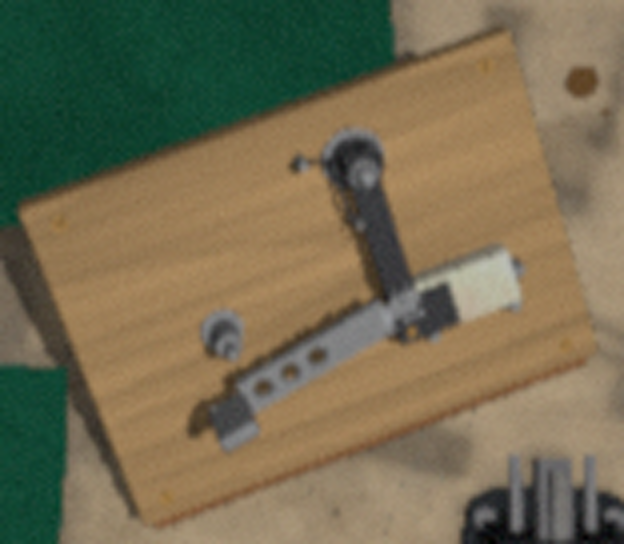

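The crops confirm it: the pale block is held under the dark lip (side (330,365), top (485,280)), with dowels at its lower side and right end. Next I'll fit the stand pose and the stay.

```bash
cat > h.py <<'E'
import numpy as np
from scipy.spatial.transform import Rotation as R
C={}
def cal(n):
    if n not in C:
        from bench import viewer
        C[n]=viewer.get_calibration(n)
    return C[n]
def proj(n,P):
    c=cal(n); f=192/np.tan(np.radians(c["vfov"]/2))
    p=R.from_quat(c["attitude"]).inv().apply(np.atleast_2d(P)-c["eye"])
    return np.c_[c["cx"]+f*p[:,0]/p[:,2],c["cy"]+f*p[:,1]/p[:,2]]
def board(st):
    x,y,z,yaw=st
    Rb=R.from_euler('z',yaw).as_matrix()@R.from_euler('y',-np.pi/6).as_matrix()   # cols u,y,n
    return Rb,np.array([x,y,z+.085])
def W(st,b):
    Rb,o=board(st); return np.atleast_2d(b)/1000@Rb.T+o
def stay(a,s,x,h=0,yo=0,lift=0):  # board mm of stay point
    piv=np.array([70-85*np.cos(a),-40+85*np.sin(a)])
    t=s-a; d=np.array([-np.sin(t),np.cos(t)])
    e=np.array([-d[1],d[0]])*1.0  # stay y = z cross x: (u,y,n) frame
    r=x*np.cos(lift)-h*np.sin(lift)
    p=piv+d*r+e*yo
    return np.array([p[0],p[1],28.5+x*np.sin(lift)+h*np.cos(lift)])
E
cat > fit.py <<'E'
from h import *
from scipy.optimize import least_squares
B=[[110,150,0],[110,-150,0],[-110,-150,0],[-110,150,0],[-2.5,64.5,40],[70,-40,39],[-13,-109,16],[-47,-109,16]]
top=np.array([[22,210],[508,30],[592,352],[150,522],[233,353],[362,172],[503,247],[521,305]])/4+[195,160]
sd=np.array([[215,15],[560,243],[325,553],[13,268],[167,186],[360,178],[370,372],[325,410]])/3.5+[155,150]
Ht=np.array([[318,355],[290,371],[264,387]])/4+[195,160]
Hs=np.array([[195,256],[172,245],[150,235]])/3.5+[155,150]
def res(p,full=False):
    st=p[:4]; P=W(st,B); H=W(st,[stay(p[4],p[5],x,2.5) for x in(60,78,96)])
    r=[proj("top",P)-top,proj("side",P)-sd,proj("top",H)-Ht,proj("side",H)-Hs]
    if full: return r
    return np.concatenate([np.ravel(q) for q in r]+[[p[2]*1000]+[p[4]*20]])
s=least_squares(res,[.45,.12,0,.35,0,.3],loss='soft_l1')
print(s.x.round(4)); [print(q.round(1).tolist()) for q in res(s.x,True)]
np.save("fit.npy",s.x)
p=s.x
print("tabtop",proj("top",W(p[:4],stay(p[4],p[5],119,39.5)))*4-[780,640],proj("side",W(p[:4],stay(p[4],p[5],119,39.5)))*3.5-[542.5,525])
E
python3 fit.py
```

```text
[ 0.5298  0.0906 -0.0028  0.3655  0.0086  0.2015]
[[-0.8, -0.6], [1.0, -0.8], [2.2, -0.6], [-1.4, 0.6], [0.3, -0.1], [1.9, 1.1], [1.3, -0.1], [0.4, -2.3]]
[[0.6, -1.1], [-0.2, -0.6], [-0.9, 0.1], [-1.1, 0.4], [-0.7, -0.8], [-1.0, -0.8], [-1.0, -2.0], [1.4, 0.9]]
[[-0.3, -0.3], [-0.0, -0.4], [-0.2, -0.4]]
[[-0.3, 0.3], [-0.1, 0.4], [-0.0, 0.3]]
tabtop [[240.1102276 435.2799188]] [[ 92.19493986 201.61813149]]
```

```bash
cat >> h.py <<'E'
p=np.load("fit.npy"); ST=p[:4].copy(); ST[2]=-.001
PEG=np.array([-2.5,64.5])
GX,GH=121,27
def tool(pos_b,x_b,z_b,flip):   # grasp point board mm, stay-x dir, tool z dir (board frame); tool y = +-(stay y)
    Rb,_=board(ST); zt=np.array(z_b,float); zt/=np.linalg.norm(zt)
    xt=np.array(x_b,float); xt-=zt*(xt@zt); xt/=np.linalg.norm(xt); xt*=flip
    M=Rb@np.c_[xt,np.cross(zt,xt),zt]
    g=W(ST,pos_b)[0]; return g+M[:,2]*.019, R.from_matrix(M).as_quat()
def tabpose(a,t,l,flip,up=0,tilt=1,off=(0,0,0)):
    s=t+a; P=stay(a,s,GX,GH,0,l)+[0,0,up]+np.array(off); d=np.array([-np.sin(t),np.cos(t),0]); k=l*tilt
    x=d*np.cos(k)+np.array([0,0,np.sin(k)]); z=-(np.array([0,0,np.cos(k)])-d*np.sin(k))
    return tool(P,x,z,flip)
def seat(l,delta=0):   # a,t so that hole is over the peg at lift l
    from scipy.optimize import brentq
    f=lambda a:np.hypot(*(PEG-[70-85*np.cos(a),-40+85*np.sin(a)]))-60*np.cos(l)-delta
    a=brentq(f,.2,.84); v=PEG-[70-85*np.cos(a),-40+85*np.sin(a)]
    return a,np.arctan2(-v[0],v[1])
E
python3 - <<'E'
from h import *
from bench import manip
print(p[4:],seat(0),seat(.36))
a0,t0=p[4],p[5]-p[4]
for f in(1,-1):
    for q in[(a0,t0,0,f,80),(a0,t0,0,f),(a0,t0,.36,f),(*seat(.36),.36,f),(*seat(0),0,f),(*seat(0),0,f,70)]:
        P=tabpose(*q); s=manip.solve_ik(*P); print(f,P[0].round(3),None if s is None else s.round(2))
    for nn in(80,22):
        P=tool((-30,-79,nn),(0,1,0),(0,0,-1),f); s=manip.solve_ik(*P); print('blk',P[0].round(3),None if s is None else s.round(2))
    for b in[(-30,-215),(-60,-220),(-70,205),(-40,215),(-100,190)]:
        yaw=ST[3]; c,sn=np.cos(yaw),np.sin(yaw); xy=np.array([ST[0]+(c*b[0]-sn*b[1])/1e3,ST[1]+(sn*b[0]+c*b[1])/1e3])
        M=np.c_[np.array([-sn,c,0])*f,np.cross([0,0,-1],np.array([-sn,c,0])*f),[0,0,-1]]
        s=manip.solve_ik(np.r_[xy,.01],R.from_matrix(M).as_quat()); print(b,xy.round(3),(proj("top",[*xy,0])/.64).round(),None if s is None else s.round(2))
E
```

```text
[0.00857046 0.20152553] (0.5509888940177318, np.float64(0.001323101103120694)) (0.6059025933529509, np.float64(0.04687036243007856))
1 [0.416 0.132 0.166] None
1 [0.453 0.147 0.097] None
1 [0.439 0.13  0.134] [-0.51  0.23  0.61  2.41 -1.23  0.68  1.77]
1 [0.447 0.186 0.15 ] [-0.62  0.19  0.56  2.42 -1.34  0.6   1.6 ]
1 [0.466 0.201 0.114] None
1 [0.433 0.188 0.175] None
blk [ 0.505 -0.003  0.122] [ 0.31  0.21 -0.2   2.4  -1.23  0.21  1.67]
blk [0.532 0.007 0.072] [ 1.01  0.64 -1.07  2.35  1.72  0.29 -1.12]
(-30, -215) [ 0.579 -0.121] [[557. 336.]] [ 0.08  0.65  0.1   1.85 -0.1   0.65  0.61]
(-60, -220) [ 0.552 -0.136] [[567. 352.]] [ 0.08  0.63  0.15  1.9  -0.15  0.62  0.68]
(-70, 205) [0.391 0.257] [[324. 451.]] [-0.52  0.51 -0.14  2.14  0.15  0.5  -0.4 ]
(-40, 215) [0.416 0.277] [[312. 436.]] [-0.52  0.55 -0.15  2.07  0.15  0.54 -0.41]
(-100, 190) [0.369 0.232] [[339. 466.]] [-0.51  0.47 -0.14  2.22  0.14  0.46 -0.39]
-1 [0.416 0.132 0.166] None
-1 [0.453 0.147 0.097] None
-1 [0.439 0.13  0.134] [ 0.23  0.21 -0.21  2.38 -1.06  0.53 -1.52]
-1 [0.447 0.186 0.15 ] [ 0.09  0.18 -0.21  2.4  -1.22  0.47 -1.64]
-1 [0.466 0.201 0.114] None
-1 [0.433 0.188 0.175] None
blk [ 0.505 -0.003  0.122] [ 1.2   0.49 -1.23  2.38  1.17  0.24  2.53]
blk [0.532 0.007 0.072] [ 1.01  0.64 -1.07  2.35  1.72  0.29  2.02]
(-30, -215) [ 0.579 -0.121] [[557. 336.]] [-0.6   1.04  1.12  1.87 -1.12  1.04 -1.75]
(-60, -220) [ 0.552 -0.136] [[567. 352.]] [-0.58  1.02  1.12  1.92 -1.12  1.02 -1.69]
(-70, 205) [0.391 0.257] [[324. 451.]] [-0.07  0.62 -0.68  2.13  0.67  0.63  2.28]
(-40, 215) [0.416 0.277] [[312. 436.]] [-0.08  0.66 -0.69  2.05  0.68  0.67  2.28]
(-100, 190) [0.369 0.232] [[339. 466.]] [-0.05  0.57 -0.67  2.2   0.66  0.58  2.28]
```

```bash
cat >> h.py <<'E'
GX,GH=119,34
def tabB(a,t,l,f,phi,up=0,off=(0,0,0)):  # close along the stay; tool tilted phi about stay x; up along n, off board mm
    P=stay(a,t+a,GX,GH,0,l)+[0,0,up]+np.array(off)
    d=np.array([-np.sin(t),np.cos(t),0]); n=np.array([0,0,1.])
    x=d*np.cos(l)+n*np.sin(l); z=n*np.cos(l)-d*np.sin(l)
    zt=-R.from_rotvec(x*phi).apply(z)
    Rb,_=board(ST); yt=x*f; M=Rb@np.c_[np.cross(yt,zt),yt,zt]
    return W(ST,P)[0]+M[:,2]*.019, R.from_matrix(M).as_quat()
E
python3 - <<'E'
from h import *
from bench import manip
a0,t0=p[4],p[5]-p[4]
for phi in(-.52,.52,.4,.3,.2):
  for f in(1,-1):
    print(phi,f)
    for q in[(a0,t0,0,f,phi,80),(a0,t0,0,f,phi),(a0,t0,.36,f,phi),(*seat(.36),.36,f,phi),(*seat(0),0,f,phi),(*seat(0),0,f,phi,70)]:
        P=tabB(*q); s=manip.solve_ik(*P); print(P[0].round(3),R.from_quat(P[1]).as_matrix()[:,2].round(2),None if s is None else s.round(2))
E
```

```text
-0.52 1
[0.42  0.133 0.179] [ 0.77  0.4  -0.51] None
[0.457 0.148 0.11 ] [ 0.77  0.4  -0.51] None
[0.445 0.129 0.146] [ 0.58  0.65 -0.49] None
[0.452 0.183 0.161] [ 0.65  0.6  -0.46] None
[0.47  0.2   0.127] [ 0.81  0.31 -0.5 ] None
[0.437 0.187 0.188] [ 0.81  0.31 -0.5 ] None
-0.52 -1
[0.42  0.133 0.179] [ 0.77  0.4  -0.51] None
[0.457 0.148 0.11 ] [ 0.77  0.4  -0.51] None
[0.445 0.129 0.146] [ 0.58  0.65 -0.49] None
[0.452 0.183 0.161] [ 0.65  0.6  -0.46] None
[0.47  0.2   0.127] [ 0.81  0.31 -0.5 ] None
[0.437 0.187 0.188] [ 0.81  0.31 -0.5 ] None
0.52 1
[0.406 0.124 0.17 ] [ 0.04 -0.08 -1.  ] [-0.13  0.15 -0.34  2.16  0.2   0.85  1.51]
[0.443 0.139 0.1  ] [ 0.04 -0.08 -1.  ] [-0.13  0.34 -0.35  2.12  0.33  0.72  1.39]
[0.431 0.119 0.137] [-0.14  0.17 -0.98] [ 0.09  0.33 -0.32  2.05 -0.12  0.89  2.15]
[0.437 0.176 0.152] [-0.13  0.25 -0.96] [ 0.06  0.33 -0.34  2.02 -0.22  0.89  2.04]
[0.454 0.194 0.118] [ 0.  0. -1.] [-0.14  0.36 -0.37  2.03  0.19  0.77  1.31]
[0.422 0.181 0.178] [ 0.  0. -1.] [-0.14  0.21 -0.36  2.06  0.1   0.88  1.38]
0.52 -1
[0.406 0.124 0.17 ] [ 0.04 -0.08 -1.
[... 2818 characters left out ...]
26 -0.74  0.62  2.57]
[0.46  0.196 0.119] [ 0.3   0.11 -0.95] [-0.22  0.22 -0.29  2.29  0.31  0.34  1.17]
[0.427 0.184 0.179] [ 0.3   0.11 -0.95] [-0.33  0.03 -0.17  2.31  0.1   0.48  1.36]
0.2 -1
[0.411 0.127 0.171] [ 0.31  0.08 -0.95] [-0.41 -0.03  0.    2.4   0.12  0.45 -1.53]
[0.448 0.142 0.101] [ 0.31  0.08 -0.95] [-0.47  0.2   0.07  2.38  0.15  0.24 -1.56]
[0.436 0.123 0.138] [ 0.11  0.36 -0.92] [-0.11  0.2   0.07  2.27 -0.66  0.65 -0.41]
[0.443 0.179 0.153] [ 0.13  0.41 -0.9 ] [-0.17  0.19  0.03  2.26 -0.74  0.62 -0.57]
[0.46  0.196 0.119] [ 0.3   0.11 -0.95] [-0.56  0.2   0.09  2.3   0.06  0.32 -1.74]
[0.427 0.184 0.179] [ 0.3   0.11 -0.95] [-0.49  0.02 -0.    2.32  0.09  0.48 -1.77]
```

```bash
cat > s1.py <<'E'
from h import *
from bench import manip, effector, viewer
import cv2
a0,t0=p[4],p[5]-p[4]; F,PH=-1,.4
manip.move_pose(*tabB(a0,t0,0,F,PH,80))
manip.servo_line(tabB(a0,t0,0,F,PH)[0])
print(manip.current_clock(),manip.current_force().round(2))
for n,(x,y,w,h) in {"side":(155,150,164,164),"top":(195,160,156,136)}.items():
    im=viewer.get_image(n)[:,:,::-1]; cv2.imwrite(f"pics/raw_{n}1.png",im)
    if n=="side": cv2.imwrite("pics/side1.png",cv2.resize(im[y:y+h,x-20:x-20+w],None,fx=3.5,fy=3.5,interpolation=cv2.INTER_CUBIC))
effector.close(f_grip=25)
print(manip.current_clock(),manip.current_finger_gap(),manip.current_gripper_force(),manip.current_force().round(2),manip.current_tool_pos()-tabB(a0,t0,0,F,PH)[0])
E
python3 s1.py
```

```text
2.7417 [-0.16 -0.35  0.81]
3.9083 0.0234643621931541 25.001465678215027 [-2.85  3.98  1.23] [-0.0011599   0.00140805 -0.00028047]
```

View pics/side1.png

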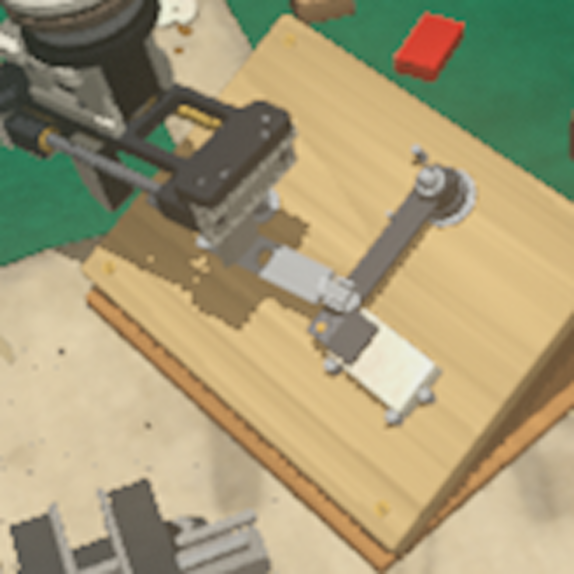

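```bash
cat > s2.py <<'E'
from h import *
import h
from bench import manip, effector, viewer
import cv2
F,PH=-1,.4; t0=p[5]-p[4]
Rb,_=board(ST); d=Rb@np.array([-np.sin(t0),np.cos(t0),0])
e=manip.current_tool_pos()-tabB(0,t0,0,F,PH)[0]; k=e@d; print("shift mm",e.round(4),k*1e3)
ST[:3]+=d*k; np.save("ST.npy",ST)
def go(a,t,l,v=.08):
    P=tabB(a,t,l,F,PH); manip.servo_line(P[0],P[1],vel=v)
for l in(.12,.24,.36): go(0,t0,l)
print("lifted",manip.current_force().round(2),manip.current_finger_gap())
af,tf=seat(.36)
for s in np.linspace(0,1,6)[1:]:
    go(af*s,t0+(tf-t0)*s,.36)
    print(manip.current_clock(),manip.current_force().round(2),((manip.current_tool_pos()-tabB(af*s,t0+(tf-t0)*s,.36,F,PH)[0])*1e3).round(1))
for n,(x,y,w,h) in {"side":(175,180,90,90),"top":(195,160,156,136)}.items():
    im=viewer.get_image(n)[:,:,::-1]; cv2.imwrite(f"pics/raw_{n}2.png",im)
    if n=="side": cv2.imwrite("pics/side2.png",cv2.resize(im[y:y+h,x:x+w],None,fx=6.5,fy=6.5,interpolation=cv2.INTER_CUBIC))
E
python3 s2.py
```

```text
shift mm [-0.0014  0.0021 -0.0003] 2.5351055648420906
lifted [-1.32  2.75  2.04] 0.023775365828907637
5.3 [ 2.67 -4.28 -2.77] [ 0.7 -1.3 -0.4]
5.6 [ 2.   -5.67 -3.04] [ 0.4 -1.3 -0.4]
5.9 [ 2.39 -5.81 -3.54] [ 0.2 -1.6 -0.6]
6.2 [ 2.26 -6.61 -5.04] [ 0.1 -2.  -0.8]
6.5083 [ 2.26 -7.19 -4.91] [ 0.1 -2.4 -1. ]
```

View pics/side2.png

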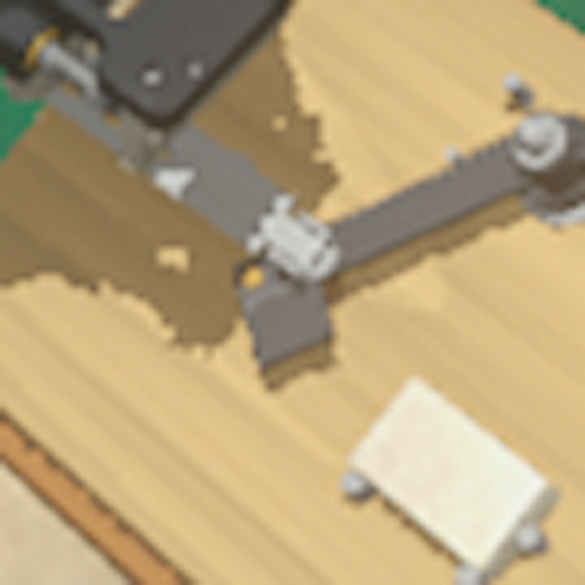

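```bash
python3 - <<'E'
import h; from h import *
h.ST[:]=np.load("ST.npy"); ST=h.ST
from bench import manip
cr=lambda P:((proj("side",P)-[175,180])*6.5).round(0).tolist()
e=(manip.current_tool_pos()-tabB(*seat(.36),.36,-1,.4)[0]); Rb,_=board(ST); print("e board mm",(Rb.T@e*1e3).round(1), "rot err",(R.from_quat(manip.current_tcp_rot()).inv()*R.from_quat(tabB(*seat(.36),.36,-1,.4)[1])).as_rotvec().round(3))
a,t=seat(.36)
for x in(0,50,60,70,78): print(x,cr(W(ST,stay(a,t+a,x,2.5,0,.36))+e))
print("edges",[cr(W(ST,stay(a,t+a,60,2.5,y,.36))+e) for y in(-11,11)])
for n in(26,31,40): print("peg",n,cr(W(ST,[[-2.5,64.5,n]])))
for x in (0,): print("pin",cr(W(ST,stay(a,t+a,0,0,0,0))+e))
print("blk",cr(W(ST,[[-13,-49,16],[-13,-109,16],[-47,-49,16],[-47,-109,16]])), "nut",cr(W(ST,[[70,-40,39]])))
E
```

```text
e board mm [-1.3 -2.4 -0.5] rot err [ 0.003  0.002 -0.001]
0 [[302.0, 238.0]]
50 [[181.0, 151.0]]
60 [[157.0, 134.0]]
70 [[133.0, 117.0]]
78 [[114.0, 103.0]]
edges [[[177.0, 107.0]], [[137.0, 161.0]]]
peg 26 [[189.0, 154.0]]
peg 31 [[182.0, 149.0]]
peg 40 [[170.0, 139.0]]
pin [[304.0, 239.0]]
blk [[411.0, 371.0], [544.0, 476.0], [345.0, 456.0], [476.0, 565.0]] nut [[525.0, 124.0]]
```

```bash
python3 - <<'E'
import cv2,numpy as np
s=cv2.imread("pics/raw_side2.png")[185:225,175:215]; t=cv2.imread("pics/raw_top2.png")[190:290,220:320]
g=lambda im:np.clip(255*(im/255.)**.6,0,255).astype(np.uint8)
cv2.imwrite("pics/c2.png",np.hstack([cv2.resize(g(s),(400,400),interpolation=cv2.INTER_CUBIC),cv2.resize(g(t),(400,400),interpolation=cv2.INTER_CUBIC)]))
E
```

```text
(no output)
```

View pics/c2.png

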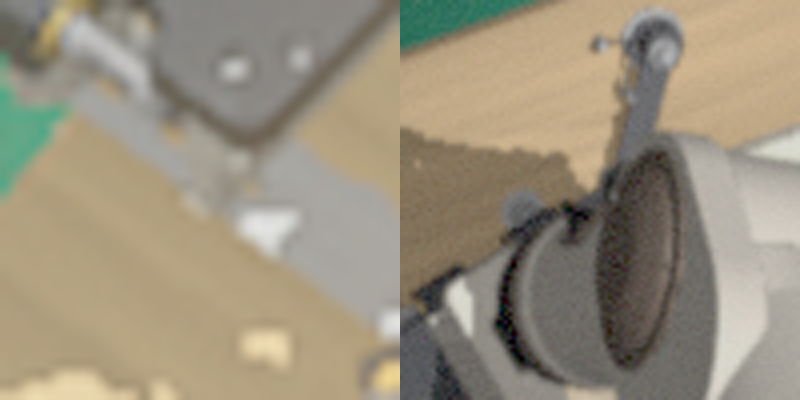

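```bash
cat > s3.py <<'E'
import h; from h import *
h.ST[:]=np.load("ST.npy"); ST=h.ST
from bench import manip
F,PH=-1,.4; c=np.zeros(3); Rb,_=board(ST)
for l in (.36,.36,.32,.28,.24,.21,.18,.15,.12,.09,.06,.03,0):
    a,t=seat(l); P=tabB(a,t,l,F,PH)
    manip.servo_line(P[0]+c,P[1],vel=.05)
    e=Rb.T@(manip.current_tool_pos()-P[0]); f=Rb.T@manip.current_force()
    print(l,round(manip.current_clock(),2),"err",(e*1e3).round(1),"F board",f.round(1),flush=True)
    e[2]=0 if l<.36 else e[2]
    c=c-.8*Rb@e
    if f[2]>9: print("blocked");break
E
python3 s3.py
```

```text
0.36 6.86 err [-1.3 -2.3 -0.4] F board [-2.9 -7.5 -4. ]
0.36 7.11 err [-0.2 -0.9 -0.3] F board [-3.1 -7.7 -6.2]
0.32 7.36 err [ 0.3  0.2 -0.1] F board [-1.9 -8.3 -7. ]
0.28 7.61 err [ 0.2  0.1 -0.1] F board [-2.6 -9.1 -6.7]
0.24 7.86 err [ 0.   0.1 -0. ] F board [-1.3 -8.9 -6.7]
0.21 8.11 err [ 0. -0.  0.] F board [-1.5 -9.3 -5.9]
0.18 8.36 err [ 0.  -0.   0.1] F board [-2.  -8.  -6.2]
0.15 8.61 err [-0.   0.   0.1] F board [-0.2 -8.7 -6.6]
0.12 8.86 err [-0.1  0.   0.1] F board [ -0.4 -10.   -6.5]
0.09 9.11 err [-0.1  0.   0.2] F board [-1.1 -8.6 -6. ]
0.06 9.36 err [-0.  -0.1  0.2] F board [-0.2 -8.4 -5.3]
0.03 9.61 err [-0.  -0.   0.3] F board [-0.9 -8.5 -4.5]
0 9.86 err [-0.1 -0.1  0.3] F board [-0.4 -9.4 -4.6]
```

```bash
python3 - <<'E'
import h; from h import *
h.ST[:]=np.load("ST.npy"); ST=h.ST
from bench import manip,viewer
import cv2
Rb,_=board(ST)
for k in range(4):
    manip.servo_line(manip.current_tool_pos()+Rb@np.array([0,-.0015 if k else -.0005,-.0003]),vel=.02)
    print((Rb.T@(manip.current_tool_pos()-tabB(*seat(0),0,-1,.4)[0])*1e3).round(1),(Rb.T@manip.current_force()).round(1))
s=viewer.get_image("side")[:,:,::-1][175:245,165:265]
cv2.imwrite("pics/side3.png",cv2.resize(s,None,fx=8,fy=8,interpolation=cv2.INTER_CUBIC))
E
```

```text
[-0.8 -1.8  0.1] [-0.5 -5.9 -1.6]
[-0.8 -2.   0. ] [0.6 3.6 2.9]
[-0.8 -2.1 -0.1] [0.  5.7 3.7]
[-0.8 -2.1 -0.1] [-0.3  5.8  5.1]
```

View pics/side3.png

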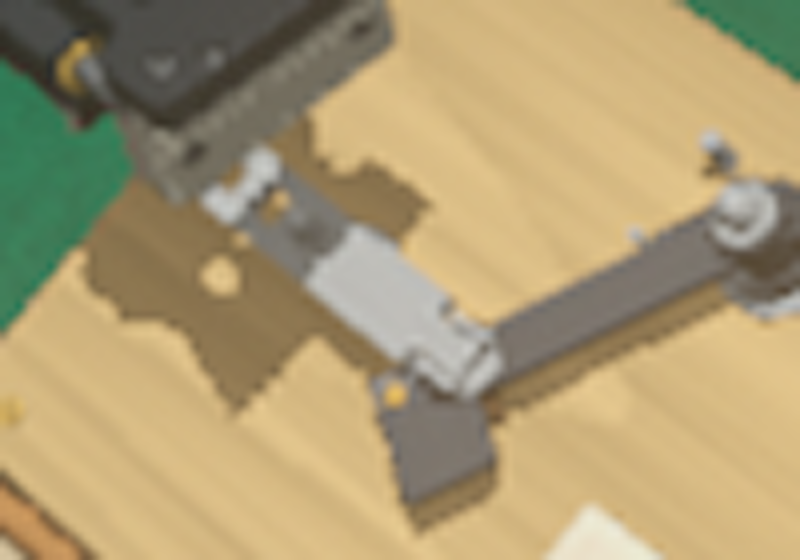

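The picture shows the pin standing up through the inner hole at (315,240), with the middle hole still empty at (275,205). The push-back force confirms that the peg carries the spring. I'll raise the tab slightly for fingertip clearance, then release.

```bash
python3 - <<'E'
import h; from h import *
h.ST[:]=np.load("ST.npy"); ST=h.ST
from bench import manip,viewer,effector
import cv2
Rb,_=board(ST); F,PH=-1,.4
a,t=seat(0); off=(-.8,-1.6,0)
for l in(.03,.06):
    P=tabB(a,t,l,F,PH,off=off); manip.servo_line(P[0],P[1],vel=.03)
    print((Rb.T@manip.current_force()).round(1))
effector.open_jaws()
print(manip.current_finger_gap(),(Rb.T@manip.current_force()).round(1))
manip.servo_line(manip.current_tool_pos()+Rb@np.array([0,0,.08]),vel=.15)
manip.sleep(.3)
print(manip.current_clock(),(Rb.T@manip.current_force()).round(1))
s=viewer.get_image("side")[:,:,::-1][175:250,165:265]
cv2.imwrite("pics/side4.png",cv2.resize(s,None,fx=8,fy=8,interpolation=cv2.INTER_CUBIC))
# block pose plan
for f in(1,-1):
  for sh in(0,.1,.2):
    z=(np.sin(0),0,-1); zt=R.from_rotvec([0,-sh,0]).apply([0,0,-1.])
    for nn,uu in((22,-30),(62,-10),(102,10)):
      P=tool((uu,-79,nn),(0,1,0),zt,f); s=manip.solve_ik(*P); print(f,sh,nn,P[0].round(3),R.from_quat(P[1]).as_matrix()[:,2].round(2),None if s is None else s.round(2))
E
```

```text
[-0.7 -0.3  1.3]
[-0.9 -0.3  1.3]
0.0918904738338019 [-0.6 -0.   0.5]
13.7167 [-0.3  0.7 -0.1]
1 0 22 [0.531 0.009 0.071] [ 0.47  0.18 -0.87] [ 1.15  0.85 -1.3   2.35  1.71  0.55 -1.02]
1 0 62 [0.529 0.008 0.116] [ 0.47  0.18 -0.87] [ 1.18  0.64 -1.3   2.33  1.39  0.39 -0.81]
1 0 102 [0.526 0.007 0.161] [ 0.47  0.18 -0.87] [ 0.2   0.14 -0.12  2.34 -0.84  0.27  1.22]
1 0.1 22 [0.533 0.01  0.072] [ 0.55  0.21 -0.81] None
1 0.1 62 [0.53  0.009 0.117] [ 0.55  0.21 -0.81] [ 1.22  0.65 -1.29  2.4   1.8   0.32 -1.17]
1 0.1 102 [0.528 0.008 0.162] [ 0.55  0.21 -0.81] [ 0.52  0.16 -0.42  2.39 -1.39  0.22  1.82]
1 0.2 22 [0.534 0.01  0.074] [ 0.62  0.24 -0.75] None
1 0.2 62 [0.532 0.009 0.118] [ 0.62  0.24 -0.75] None
1 0.2 102 [0.529 0.008 0.163] [ 0.62  0.24 -0.75] None
-1 0 22 [0.531 0.009 0.071] [ 0.47  0.18 -0.87] [ 1.    0.63 -1.07  2.35  1.74  0.3   2.  ]
-1 0 62 [0.529 0.008 0.116] [ 0.47  0.18 -0.87] [ 0.08  0.25  0.01  2.36 -1.34  0.23 -1.41]
-1 0 102 [0.526 0.007 0.161] [ 0.47  0.18 -0.87] [-0.18  0.14  0.28  2.35 -0.99  0.32 -1.79]
-1 0.1 22 [0.533 0.01  0.072] [ 0.55  0.21 -0.81] None
-1 0.1 62 [0.53  0.009 0.117] [ 0.55  0.21 -0.81] [ 1.22  0.65 -1.29  2.4   1.8   0.32  1.98]
-1 0.1 102 [0.528 0.008 0.162] [ 0.55  0.21 -0.81] [ 0.52  0.16 -0.42  2.39 -1.39  0.22 -1.33]
-1 0.2 22 [0.534 0.01  0.074] [ 0.62  0.24 -0.75] None
-1 0.2 62 [0.532 0.009 0.118] [ 0.62  0.24 -0.75] None
-1 0.2 102 [0.529 0.008 0.163] [ 0.62  0.24 -0.75] None
```

View pics/side4.png

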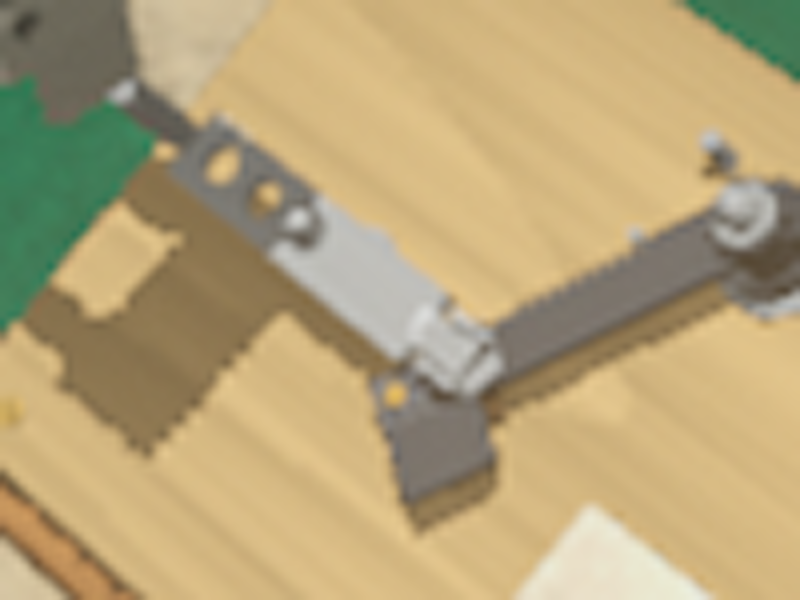

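The pin shows through the inner hole at (300,220), the middle and outer holes are empty, and the stay lies flat. It is seated and let go. Next is the block.

```bash
python3 - <<'E'
import h; from h import *
h.ST[:]=np.load("ST.npy")
from bench import manip
for f in(1,-1):
  for sh in(-.05,-.1,-.15):
    zt=R.from_rotvec([0,-sh,0]).apply([0,0,-1.])
    for lean in (0,.15,-.15):
     z2=R.from_rotvec([lean,0,0]).apply(zt); o=[]
     for nn,uu in((22,-30),(62,-10),(102,10)):
      P=tool((uu,-79,nn),(0,1,0),z2,f); s=manip.solve_ik(*P); o.append(None if s is None else s.round(2).tolist())
     print(f,sh,lean,o)
E
```

```text
1 -0.05 0 [[0.99, 0.64, -1.09, 2.32, 1.5, 0.34, -0.93], [1.01, 0.46, -1.08, 2.3, 0.95, 0.26, -0.46], [0.1, 0.15, -0.03, 2.3, -0.64, 0.32, 1.01]]
1 -0.05 0.15 [[0.55, 0.43, -0.42, 2.27, -0.94, 0.25, 1.48], [0.49, 0.32, -0.35, 2.26, -0.82, 0.36, 1.32], [0.12, 0.2, 0.07, 2.25, -0.86, 0.52, 1.31]]
1 -0.05 -0.15 [[1.0, 0.82, -1.3, 2.36, 1.77, 0.74, -1.21], [0.72, 0.34, -0.87, 2.35, 1.38, 0.27, -1.03], [0.73, 0.19, -0.85, 2.33, 0.7, 0.24, -0.39]]
1 -0.1 0 [[0.81, 0.51, -0.88, 2.29, 1.11, 0.23, -0.62], [0.3, 0.26, -0.28, 2.29, -0.42, 0.23, 0.8], [0.04, 0.15, 0.01, 2.27, -0.49, 0.37, 0.85]]
1 -0.1 0.15 [[0.58, 0.44, -0.49, 2.23, -0.57, 0.26, 1.09], [0.35, 0.31, -0.22, 2.23, -0.73, 0.41, 1.2], [0.1, 0.21, 0.07, 2.21, -0.73, 0.55, 1.16]]
1 -0.1 -0.15 [[0.49, 0.42, -0.65, 2.34, 1.55, 0.26, -1.21], [0.51, 0.29, -0.65, 2.32, 0.99, 0.24, -0.68], [-0.11, 0.13, 0.04, 2.32, 0.09, 0.25, 0.18]]
1 -0.15 0 [[0.78, 0.51, -0.87, 2.25, 0.94, 0.3, -0.46], [0.19, 0.26, -0.18, 2.26, -0.33, 0.3, 0.7], [0.01, 0.16, 0.02, 2.24, -0.37, 0.42, 0.71]]
1 -0.15 0.15 [[0.45, 0.42, -0.36, 2.21, -0.53, 0.32, 1.02], [0.27,
[... 894 characters left out ...]
.04, 0.3, 0.23, 2.24, -0.96, 0.5, -1.74], [-0.12, 0.21, 0.31, 2.22, -0.81, 0.58, -1.91]]
-1 -0.1 -0.15 [[0.49, 0.42, -0.65, 2.34, 1.55, 0.26, 1.93], [-0.69, 0.28, 0.69, 2.36, -0.94, 0.19, -1.98], [-0.94, 0.18, 0.94, 2.34, -0.52, 0.28, -2.38]]
-1 -0.15 0 [[0.0, 0.36, 0.03, 2.28, -0.77, 0.22, -2.02], [-0.18, 0.26, 0.23, 2.27, -0.66, 0.34, -2.15], [-0.24, 0.17, 0.3, 2.24, -0.48, 0.44, -2.32]]
-1 -0.15 0.15 [[0.04, 0.4, 0.11, 2.22, -0.95, 0.44, -1.75], [-0.08, 0.31, 0.26, 2.21, -0.84, 0.53, -1.88], [-0.14, 0.22, 0.32, 2.19, -0.71, 0.61, -2.02]]
-1 -0.15 -0.15 [[-0.67, 0.42, 0.67, 2.34, -1.28, 0.22, -1.67], [-0.7, 0.29, 0.69, 2.32, -0.65, 0.24, -2.26], [-0.93, 0.2, 0.93, 2.3, -0.41, 0.34, -2.49]]
```

```bash
cat > s4.py <<'E'
import h; from h import *
h.ST[:]=np.load("ST.npy"); ST=h.ST
from bench import manip,viewer,effector
import cv2
zt=R.from_rotvec([0,.04,0]).apply([0,0,-1.]); zt=R.from_rotvec([.2,0,0]).apply(zt); f=1
g=lambda u,n:tool((u-19*zt[0],-79-19*zt[1],n-19*zt[2]),(0,1,0),zt,f)   # TCP at board point (u,-79,n)
print([None if (s:=manip.solve_ik(*g(-30,n))) is None else s.round(2).tolist() for n in(4,90)])
manip.move_pose(*g(-30,90))
manip.servo_line(g(-30,25)[0],vel=.15)
Rb,_=board(ST)
for n in(15,9,4):
    manip.servo_line(g(-30,n)[0],vel=.05); F=Rb.T@manip.current_force()
    print(n,manip.current_clock(),F.round(1))
    if F[2]>4: break
effector.close(f_grip=20)
print(manip.current_clock(),manip.current_finger_gap(),(Rb.T@manip.current_force()).round(1),(Rb.T@(manip.current_tool_pos()-g(-30,n)[0])*1e3).round(1))
s=viewer.get_image("side")[:,:,::-1][180:280,175:305]
cv2.imwrite("pics/side5.png",cv2.resize(s,None,fx=6,fy=6,interpolation=cv2.INTER_CUBIC))
E
python3 s4.py
```

```text
[[0.63, 0.46, -0.47, 2.24, -0.88, 0.3, 1.47], [0.05, 0.21, 0.26, 2.3, -1.0, 0.61, 1.54]]
15 17.3167 [-1.3 -0.1  0.5]
9 17.5833 [ 0.4 -0.1  0.2]
4 17.8333 [ 0.2  0.6 14.6]
18.7667 0.0339856228543306 [ 3.2 -1.3  5.5] [ 0.8 -0.3  0.1]
```

View pics/side5.png

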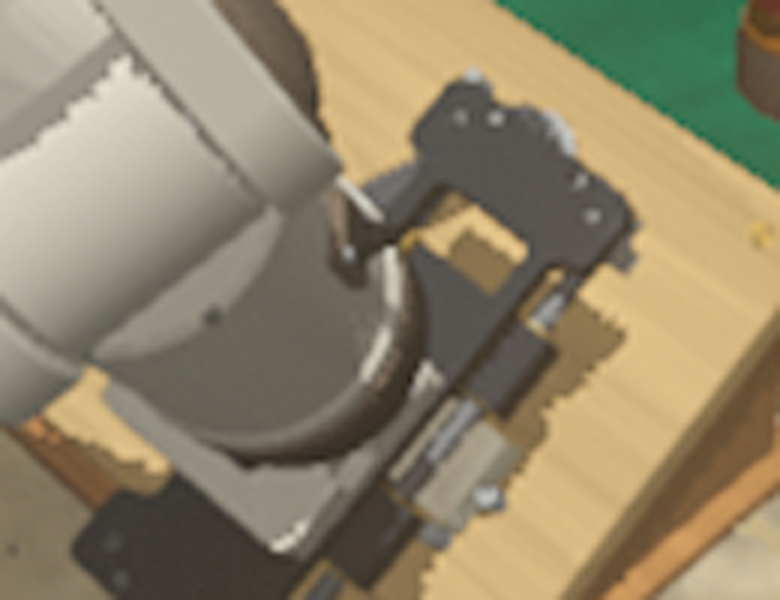

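The gap is 34.0 mm and the block's right end shows between the fingers at (460,460), so it is gripped. Now lift and carry to the bench at the right.

```bash
cat > s5.py <<'E'
import h; from h import *
h.ST[:]=np.load("ST.npy"); ST=h.ST
from bench import manip,viewer,effector
import cv2
Rb,_=board(ST)
T=manip.current_tool_pos()
manip.servo_line(T+[0,0,.09],vel=.12)
print(manip.current_clock(),manip.current_finger_gap(),manip.current_force().round(1))
yaw=ST[3]; Rz=R.from_euler('z',yaw)
Q=(Rz*R.from_matrix(Rb).inv()*R.from_quat(manip.current_tcp_rot()))
# remove small pad misalignment (0.04 about board y): block faces follow the pads
z=Rz.inv().apply(Q.as_matrix()[:,2]); print("tool z in stand frame",z.round(3))
y=Rz.inv().apply(Q.as_matrix()[:,1]); print("tool y in stand frame",y.round(3))
xy=np.array([ST[0],ST[1]])+Rz.apply([-.03,-.215,0])[:2]
for zz in(.2,.012): 
    s=manip.solve_ik([*xy,zz],Q.as_quat()); print(None if s is None else s.round(2))
manip.servo_line([*xy,.18],Q.as_quat(),vel=.12)
print(manip.current_clock(),manip.current_finger_gap(),manip.current_force().round(1))
manip.servo_line([*xy,.03],vel=.12)
f0=manip.current_force()[2]
for zz in np.arange(.014,-.003,-.0015):
    manip.servo_line([*xy,zz],vel=.03); f=manip.current_force()[2]
    print(zz.round(4),manip.current_tool_pos()[2].round(4),(f-f0).round(1))
    if f-f0>2.5: break
s=viewer.get_image("side")[:,:,::-1][200:300,240:370]
cv2.imwrite("pics/side6.png",cv2.resize(s,None,fx=6,fy=6,interpolation=cv2.INTER_CUBIC)); print(manip.current_clock(),manip.current_finger_gap())
E
python3 s5.py
```

```text
19.725 0.033783370803027624 [-0.   0.1 -0.4]
tool z in stand frame [-0.041  0.199 -0.979]
tool y in stand frame [ 0.999 -0.    -0.042]
[-0.06  0.51  0.42  1.62 -0.35  1.23  0.84]
[ 0.    0.75  0.34  1.71 -0.47  0.92  0.96]
21.0167 0.033715431676823865 [ 0.6 -0.8  0.9]
0.014 0.0139 -0.3
0.0125 0.0125 -1.3
0.011 0.0109 -0.6
0.0095 0.0094 0.4
0.008 0.0079 -0.8
0.0065 0.0064 -0.3
0.005 0.0049 0.0
0.0035 0.0034 -1.8
0.002 0.0027 4.4
25.15 0.033685495318190234
```

View pics/side6.png

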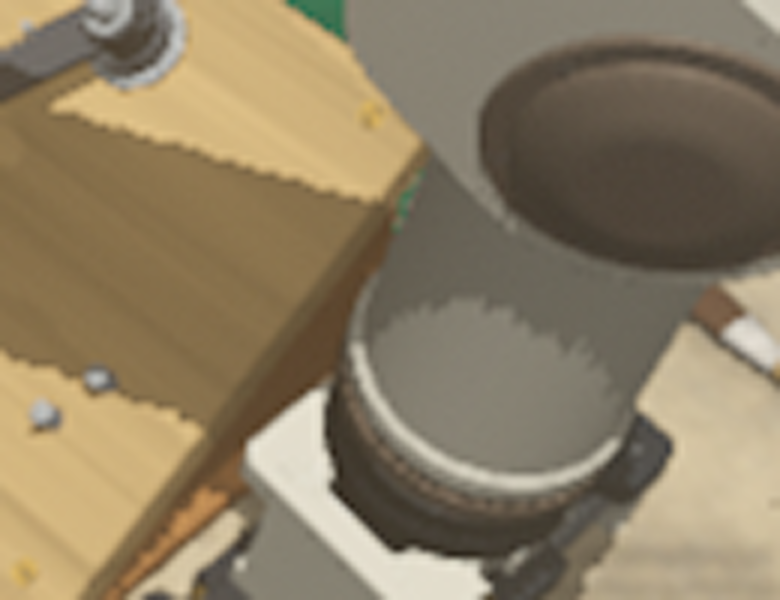

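The block is gripped and touching the bench, and the nest shows empty apart from its dowels at (45,410) and (98,378). Release, retreat and check.

```bash
python3 - <<'E'
from h import *
from bench import manip,viewer,effector
import cv2
effector.open_jaws()
z=R.from_quat(manip.current_tcp_rot()).as_matrix()[:,2]
manip.servo_line(manip.current_tool_pos()-.03*z,vel=.06)
manip.servo_line(manip.current_tool_pos()+[0,0,.13],vel=.15)
q=manip.current_q(); q[0]+=.0
try: manip.move_pose([.42,-.13,.27],manip.current_tcp_rot())
except manip.PlanningError as e: print(e)
s=viewer.get_image("side")[:,:,::-1][170:320,170:370]; print(manip.current_clock(),manip.current_force().round(1))
cv2.imwrite("pics/side7.png",cv2.resize(s,None,fx=4,fy=4,interpolation=cv2.INTER_CUBIC))
E
```

```text
28.7167 [ 0.  -0.3 -0.7]
```

View pics/side7.png

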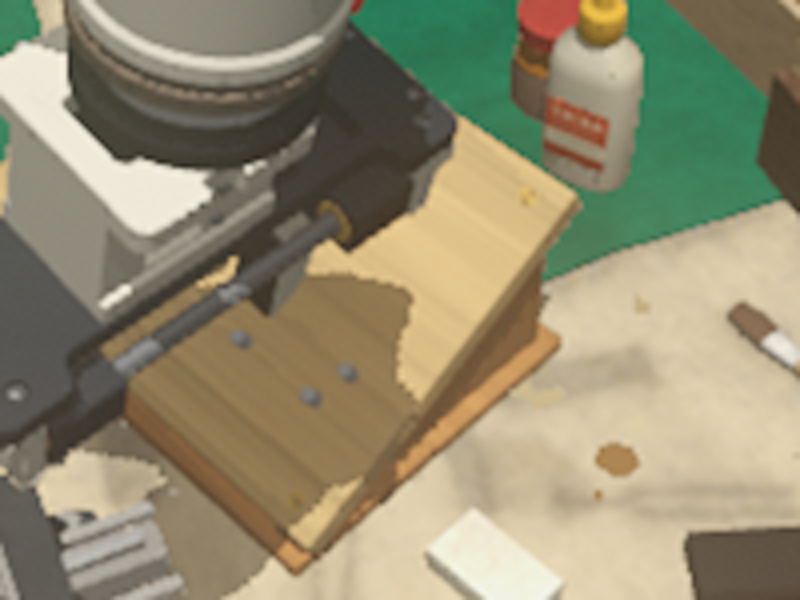

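The block lies flat on the bare bench at (495,560), the bottle and jar stand undisturbed, and the gripper is clear.

```bash
python3 -c "
from bench import manip
print(manip.hand_in())"
```

```text
the job is handed in; nothing more can be done
None
```

I handed the job in at about 29 s: in my last views the stay's inner hole sat on the peg holding the press arm open, and the maple block lay flat on the bare bench right of the stand, though no verdict came back.

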